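# Clip the cover on the fuse box at the roller station

### The arm

A 6-joint arm with a two-finger parallel gripper is mounted at the origin on the work surface. World frame = base frame: x ahead of the robot, y to its left, z up, the work surface at z = 0. Lengths are in m, angles in degrees, forces in N, time in s.
With the tool pointing down it reaches from about 0.225 to 0.725 m from the base axis. Payload 3.1 kg.
Tool frame: the origin (TCP) lies on the mounting face of the last link; the fingertips stand 173 mm ahead of it and the grasp point (between the pads) lies ahead of it (ctrl.pinch_z is the z of the grasp point in the tool frame, in m); z points along the fingers, y is the line along which they close (so a half turn about z gives the same grasp; the last joint's range is limited). The gripper opens to 85 mm and grips with 20 to 120 N. Pads are 22 mm wide; open, the fingers measure 114 mm over their backs; the gripper's body (76 mm by 85 mm) begins 54 mm behind the grasp point. The pads swing forward as they close: fully open they stand 13 mm farther back than shut.
Start: joints at [67.048, 2.75, 5.684, 92.934, 0, 82.678], TCP at [0.141, 0.506, 0.405] pointing down, gripper open.
Joint ranges: [-166.93, 166.93], [-56.73, 111.36], [-69.38, 81.34], [-121.58, 131.49], [-85.45, 84.26], [-180, 180]. Speed limits (degrees/s): [159.86, 159.86, 180, 180, 180, 180].

### API

Orientations are given as [roll, pitch, yaw] about the fixed x, y, z axes, in that order (R = Rz(yaw) Ry(pitch) Rx(roll)).
In Python, from rig import ctrl gives the robot as it stands.
- The arm moves only by the tool step_arm, never from a script. Its argument "moves" is a list of rows, each a list of 7 numbers: the shift along the tool's x, y, z each as a share of 0.05 m, from -1 to 1, then the turn, a rotation vector about the tool's x, y, z each as a share of 0.12 rad, from -1 to 1, then the opening, from 0 (shut) to 1 (fully open). In form: [[tx, ty, tz, wx, wy, wz, grip], ...]. A call has 1 to 8 rows; each row shifts and turns the commanded pose from where the row before left it, along the tool's axes as they then stand; what a row does not reach is not made up. A row lasts 1/8 s, in which the tool goes at most 62.5 mm and 10.7 degrees, less where a joint would pass 70% of its speed; a pose out of reach is approached as far as the arm can. A call with a number of a shift or a turn outside -1 to 1 is refused whole. A call with a gripper value outside its range is refused whole. The fingers move at their own pace and stop on an object; the grip force is fixed at half the most. Time passes only in rows, so rows that do not move let the fingers close. It gives the time, the measured TCP pose, the force, the opening and the grip force at its end, in the units of the state.
- ctrl.observe(): the state, without advancing time (a new reading comes with each control period).
- ctrl.get_image(name): name is "scene" or "top" or "wrist"; returns a dict with "img" (480x640x3 uint8, red, green, blue), "fovy" (degrees; the focal length in pixels is half the picture's height over the tangent of half this angle, whatever the lens; pixels are square), "cx", "cy" (the principal point, pixels), "R" (3x3) and "t" (3): a world point X has camera coordinates R X + t; the wrist camera has in their place "hand_eye" (4x4, takes a point from camera to tool coordinates, whose origin is the TCP and whose axes are the flange's). Camera axes: x right, y down, z forward; pixel columns grow to the right and rows downward; lengths in m; the calibration is good to about 2 mm. A picture is of the moment at which its call begins: read the wrist's pose just before it. There is no depth.
- ctrl.close_job(): hands the job in; it is judged then, once.
The state is a dict: "t": time; "q": joint angles; "qd": joint speeds; "joint_torque": joint torques, N m; "ee_pos": TCP position; "orientation": TCP orientation; "ft_force": force on the tool from outside, world axes, zero at the start; "moment": the same for the moment, N m; "width": opening from 0.0 (shut) to 1.0 (fully open); "grasp_force": force on a finger pad.
Only numpy, scipy, OpenCV 4.12 (cv2) and the standard library are available. Lean on these libraries where they do the work, as an engineer would, in place of code of your own. Each camera call takes 0.05 s, during which the arm holds its last target. There are 200 camera calls.

### The job

Push the blue tote with the open fuse box along the rollers until it stands fully home in the yellow bay, against the end stop. Then take the red cover by its rib and press it straight down onto the fuse box until both orange catches snap over its edge, and keep pressing: the program finishes while you still hold the cover and push it firmly down, with the tote home in the bay. Leave the grey spare cover and the other things on the bench where they are.

Things in the scene. Friction and masses are not known exactly. Their poses are not given: they have to be found in the camera images.
- line: Fixed roller line, placed anew each run: 15 free rollers (tops 52 mm above the bench) between aluminium guides 156 mm apart, 64 mm high. Origin on the bench. The row runs along the line's y from +205 mm (open end, plate below roller height) to -225 mm (face of the yellow end stop, 95 mm high). Push the tote along -y. Yellow bay cheeks 88 mm high line the last 170 mm, flared at the mouth.
- bay (a point): Where the tote's origin lies when it is fully home: on the roller tops in the middle of the bay, 75 mm before the end stop. Axes as line.
- tote: Blue open tote 150 x 150 mm, walls 40 mm high, 4 mm thick, 0.5 to 0.9 kg, loose on the rollers, 3 mm play to each guide, axes as the line's. Origin: centre of its underside. Black fuse box 92 (x) x 72 (y) mm fixed in its middle, rim 60 mm above the tote's underside, opening 82 x 62, 32 mm deep. Starts 100 to 200 mm short of the bay; pushing its +y wall takes under 2 N.
- seat (a point): Centre of the fuse box's open rim, 60 mm above the tote's underside; axes as tote. The cover's flange comes to lie on this rim.
- catch_a (a joint): Orange sprung catch at the box's +x side, 30 mm wide along y; rad, 0 = at rest, grows as it spreads outward. Its ramp leans inward from 55 mm off the box's middle, 83 mm above the tote's underside, to 47.5 mm at 69 mm. The cover's edge meets it some 18 mm above its seat and spreads it to about 0.1; both together resist with 9 to 20 N, then spring back over the flange and the force drops.
- catch_b (a joint): The same catch at the tote's -x side, same meaning.
- cover: Red cover, loose, 0.12 kg. Origin: centre of its underside. From below: plug 78 x 58 mm, 14 mm deep (2 mm play in the fuse box); flange 104 (x) x 72 (y), 6 mm thick, 14 to 20 mm above the origin; grip rib 50 (x) x 20 (y), 20 to 46 mm above the origin. Fits either way round, its x along the tote's x. Seated, its origin is 46 mm above the tote's underside. Swaps places with the spare.
- cover_rim (a point): Centre of the underside of the red cover's flange, 14 mm above the cover's origin; axes as cover. It meets seat when the cover is seated.
- spare: Grey spare cover of the same shape, to be left where it lies. Origin: centre of its underside.
- socket_a: Small steel socket standing on the bench, diameter 26, height 38 mm; origin under its centre. Bystander.
- socket_b: Larger steel socket standing on the bench, diameter 32, height 42 mm; origin under its centre. Bystander.
- wrench: Steel wrench lying along its x axis, 160 mm long, about 20 mm thick; origin under its middle. Bystander.
- grease: Jar, diameter 60, height 75 mm; origin under its centre. Bystander.
- block: Wooden block 90 x 60 x 35 mm; origin under its centre. Bystander.
Things that resemble listed ones, but are neither listed nor needed, are in the scene too. What is shaped like the tote but pink or white is not meant.

How it is judged:
By the outcome, as a careful person would: the job done as asked, in the order asked, and still so for the second after the job is handed in, while the arm keeps its last pose, push and grip.
It also fails if it takes over 64 s, if anything falls off the work surface, if the arm or the gripper's body presses on something with over 40 N, if the wrist force passes 120 N, or if a joint passes its speed limit or range.

## Working session

There is one attempt and no reset: what is moved stays moved. The work goes in short steps, Python scripts to look and compute and a tool call to move; the robot and the scene stay as the last step left them, time stands still between calls to the robot, and variables do not carry over. Pictures are saved under pics/ and viewed, at most 12 in all, crops included, and the job is handed in when it is done.

Besides the shell and the picture viewer there is one more tool, called after "Emit:" as a command line: name --pt "numbers of a row" for each row, then --argument value for the rest. step_arm: Moves the arm, as the interface text tells. Its arguments: {"type":"object","properties":{"moves":{"type":"array"}},"required":["moves"]}

```bash
mkdir -p pics; ls; python3 - <<'E'
from rig import ctrl
import cv2,pickle
s=ctrl.observe();print(s,ctrl.pinch_z)
d={}
for n in("scene","top"):
    g=ctrl.get_image(n);d[n]=g;cv2.imwrite(f"pics/{n}0.png",g["img"][:,:,::-1]);print(n,g["fovy"],g["cx"],g["cy"],g["R"],g["t"])
pickle.dump(d,open("d0.pkl","wb"))
E
```

```text
pics
{'t': 0.0, 'q': array([6.70459217e+01, 2.79402921e+00, 5.58897354e+00, 9.29334634e+01,
       5.71723270e-04, 8.26782010e+01]), 'qd': array([-0.03329942,  0.0333692 ,  0.0171474 , -0.05557833,  0.07232183,
       -0.1011839 ]), 'joint_torque': array([ 8.07415363e-04, -3.38774550e+01,  3.20019615e+01,  2.00646714e-02,
       -8.47917363e-06, -1.86003341e-06]), 'ee_pos': array([0.14139025, 0.50538329, 0.40348325]), 'orientation': array([-1.79862683e+02, -1.82201913e-02,  1.64367698e+02]), 'ft_force': array([-0.32515514,  0.07481879, -0.3206104 ]), 'moment': array([ 0.03171795, -0.01935272, -0.00704225]), 'grasp_force': 0.0, 'width': 1.0019647879541924} 0.1547
scene 45.79339444062735 321.0544147805467 226.24993566845885 [[-0.31249987  0.94990946 -0.00398119]
 [ 0.56855909  0.18368301 -0.8018735 ]
 [-0.76097595 -0.25284891 -0.59748057]] [ 0.1552395  -0.16432582  1.49550346]
top 55.736750522826235 321.67002861971105 239.96930799790434 [[ 0.11967709 -0.99281111  0.00187124]
 [-0.96268538 -0.116506   -0.24426052]
 [ 0.24272257  0.02743098 -0.96970784]] [-0.07593996  0.44938527  0.8767454 ]
```

View pics/scene0.png

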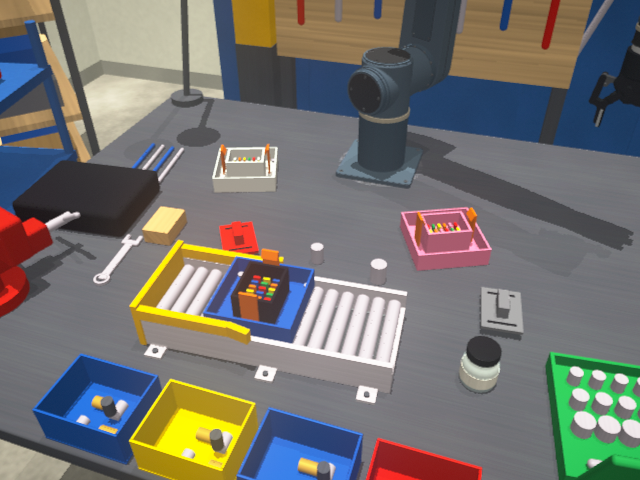

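View pics/top0.png

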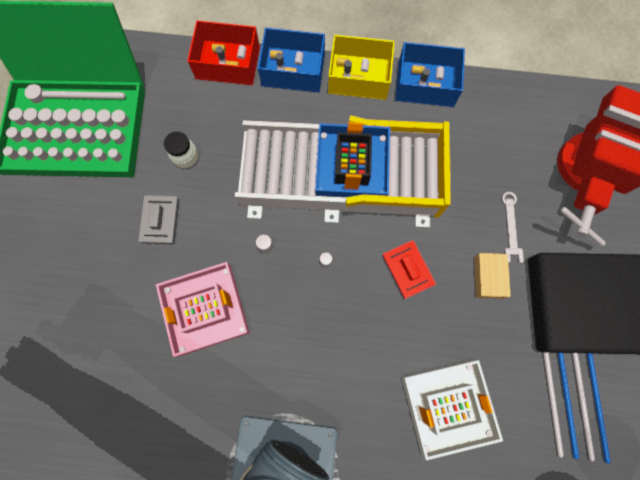

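The blue tote is on the line at top (352,160), with the yellow bay to its right and the end stop at about (447,165), so the push goes along world −y.

Candidates:
- **Tote:** the blue tote at top (352,160). Lookalikes are the pink one at (203,310), the white one at (452,410), and the blue bins at (292,60) and (432,75).
- **Cover:** the red one at top (409,268). Lookalikes are the grey spare at (158,218), the red bin at (224,52) and the red vice at (600,150).

By the description I choose the tote at (352,160) and the cover at (409,268).

```bash
cat > h.py <<'E'
import numpy as np,cv2,pickle
from scipy.spatial.transform import Rotation as Ro
def cam(g,s=None):
    """camera->world rotation and centre"""
    if "R" in g: return g["R"].T,-g["R"].T@g["t"]
    T=np.eye(4);T[:3,:3]=Ro.from_euler("xyz",s["orientation"],degrees=True).as_matrix();T[:3,3]=s["ee_pos"]
    W=T@g["hand_eye"];return W[:3,:3],W[:3,3]
def plane(g,uv,z,s=None):
    A,c=cam(g,s);f=g["img"].shape[0]/2/np.tan(np.radians(g["fovy"])/2)
    uv=np.atleast_2d(uv).astype(float)
    d=np.c_[(uv[:,0]-g["cx"])/f,(uv[:,1]-g["cy"])/f,np.ones(len(uv))]@A.T
    return (c+d*((z-c[2])/d[:,2])[:,None])[:,:2]
def mask(g,lo,hi,roi=None):
    h=cv2.cvtColor(g["img"],cv2.COLOR_RGB2HSV);m=cv2.inRange(h,np.array(lo),np.array(hi))
    if roi:
        k=np.zeros_like(m);x0,y0,x1,y1=roi;k[y0:y1,x0:x1]=255;m&=k
    return m
def big(m):
    c,_=cv2.findContours(m,cv2.RETR_EXTERNAL,cv2.CHAIN_APPROX_NONE);return max(c,key=cv2.contourArea)[:,0,:]
def rect(p):
    (c,wh,a)=cv2.minAreaRect((p*1000).astype(np.float32));return np.round(c,1),np.round(wh,1),round(a,2)
E
python3 - <<'E'
from h import *
d=pickle.load(open("d0.pkl","rb"));g=d["top"];print(cam(g)[1],cam(d["scene"])[1])
y=big(mask(g,(20,120,90),(35,255,255),(330,105,470,225)));q=cv2.boxPoints(cv2.minAreaRect(y.astype(np.float32)));print("yellow",q,rect(plane(g,y,.09)))
b=big(mask(g,(100,120,50),(125,255,255),(300,105,400,210)));print("tote rim",rect(plane(g,b,.092)),cv2.boundingRect(b))
r=big(mask(g,(0,150,80),(8,255,255),(370,230,450,310)));print("cover",rect(plane(g,r,.018)))
for n,roi in(("top",(330,105,380,200)),("scene",(225,240,290,330))):
    m=mask(d[n],(8,170,120),(16,255,255),roi)
    k,l,st,ce=cv2.connectedComponentsWithStats(m);print(n,st[1:],ce[1:])
crop=np.hstack([cv2.resize(g["img"][110:310,230:460],None,fx=2.2,fy=2.2,interpolation=3)]);cv2.imwrite("pics/crop.png",crop[:,:,::-1])
E
```

```text
[ 0.22889901 -0.04708794  0.96009607] [1.27998343 0.2608568  0.76238378]
yellow [[343.23123  211.26173 ]
 [349.19247  114.88819 ]
 [455.0452   121.435776]
 [449.08395  217.80933 ]] (array([ 624.3, -160. ]), array([214.5, 213.6]), 3.01)
tote rim (array([623.5, -65.6]), array([159.8, 148.1]), 3.81) (316, 123, 74, 73)
cover (array([ 424.7, -209.4]), array([103.9,  73.3]), 31.45)
top [[348 123  15  10 104]
 [350 149   7   4  11]
 [358 161   1   1   1]
 [359 163   5   1   5]
 [341 164   1   1   1]
 [346 165   2   3   3]
 [341 167   4   1   4]
 [347 173   3   1   3]
 [357 173   5   3   6]
 [345 177  17  12 149]] [[354.65384615 127.94230769]
 [353.         150.90909091]
 [358.         161.        ]
 [361.         163.        ]
 [341.         164.        ]
 [346.66666667 166.        ]
 [342.5        167.        ]
 [348.         173.        ]
 [358.83333333 174.        ]
 [352.10738255 182.20134228]]
scene [[261 249  19  16 219]
 [227 250   2   1   2]
 [233 251   3   1   3]
 [239 252   3   1   3]
 [246 253   2   1   2]
 [249 284   7   8  28]
 [270 284   8   4  21]
 [238 292  23  28 419]] [[269.93150685 256.93150685]
 [227.5        250.        ]
 [234.         251.        ]
 [240.         252.        ]
 [246.5        253.        ]
 [252.25       287.25      ]
 [273.23809524 285.28571429]
 [248.37231504 305.32458234]]
```

View pics/crop.png

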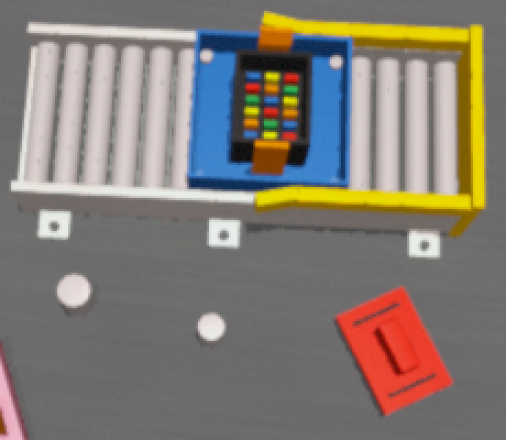

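The crop confirms the choice: the tote's fuse box is centred at about crop (270,105), the bay cheeks and stop are to its right, and the red cover's rib runs along its long axis at crop (395,347).

```bash
cat >> h.py <<'E'
def to(s,pos,yaw):
    """turn (deg about tool z) first, then shift in turned tool frame, in shares"""
    y0=s["orientation"][2];dy=(yaw-y0+180)%360-180
    A=Ro.from_euler("xyz",[180,0,yaw],degrees=True).as_matrix()
    print("wz shares",round(-np.radians(dy)/.12,2),"tool shift shares",np.round(A.T@(np.array(pos)-s["ee_pos"])/.05,2))
E
python3 - <<'E'
from h import *
from rig import ctrl
d=pickle.load(open("d0.pkl","rb"));g=d["top"]
p=plane(g,[[354.6,127.9],[352.1,182.2]],.132);print("catch",p,p.mean(0))
print("guides",plane(g,[[235.5,195],[346,201],[242.7,122.3],[318.6,127.3]],.064))
print("stop top inner/outer",plane(g,[[230+459/2.2,110+40/2.2],[230+459/2.2,110+190/2.2],[230+484/2.2,110+100/2.2]],.095))
b=big(mask(g,(100,120,50),(125,255,255),(300,105,400,210)));w=plane(g,b,.092)
for lo,hi,ax in((.58,.68,1),):
    k=(w[:,0]>lo)&(w[:,0]<hi)
    for sg in(1,-1):
        e=w[k&(sg*(w[:,1]+.065)>.05)];print("tote edge y=a x+b",np.polyfit(e[:,0],e[:,1],1),np.polyval(np.polyfit(e[:,0],e[:,1],1),.63))
k=(w[:,0]>.68)&(abs(w[:,1]+.065)<.06);f=np.polyfit(w[k,1],w[k,0],1);print("far",f,np.polyval(f,-.065))
s=ctrl.observe();to(s,[.628,.12,.40],183.4)
E
```

```text
catch [[ 0.67434131 -0.06150669]
 [ 0.55826351 -0.06853089]] [ 0.61630241 -0.06501879]
guides [[ 0.52768624  0.16840263]
 [ 0.54231371 -0.06199816]
 [ 0.69485511  0.18058589]
 [ 0.70290967  0.01507758]]
stop top inner/outer [[ 0.71486118 -0.23714921]
 [ 0.56372899 -0.24578407]
 [ 0.65579523 -0.26397467]]
tote edge y=a x+b [ 0.06817917 -0.03530821] 0.007644666593347928
tote edge y=a x+b [ 0.08447481 -0.19146487] -0.1382457335213696
far [-0.04166134  0.69287377] 0.6955817523780797
wz shares -2.77 tool shift shares [-9.26 -8.27  0.07]
```

Emit:
step_arm --pt "0 0 0 0 0 -0.93 0" --pt "0 0 0 0 0 -0.92 0" --pt "0 0 0 0 0 -0.92 0" --pt "-0.74 -0.78 0 0 0 0 0" --pt "-0.74 -0.78 0 0 0 0 0" --pt "-0.74 -0.78 0 0 0 0 0" --pt "-0.74 -0.78 0 0 0 0 0" --pt "-0.74 -0.78 0 0 0 0 0"

```text
t: 1.1
ee_pos: [0.3387, 0.3206, 0.4042]
orientation: [-180.0, -0.0, -176.6]
ft_force: [0.5, -0.2, -0.2]
width: 0.0
grasp_force: 0.0
```

Emit:
step_arm --pt "-0.74 -0.78 0 0 0 0 0" --pt "-0.74 -0.78 0 0 0 0 0" --pt "-0.74 -0.78 0 0 0 0 0" --pt "-0.74 -0.78 0 0 0 0 0" --pt "-0.74 -0.78 0 0 0 0 0" --pt "-0.74 -0.78 0 0 0 0 0" --pt "-0.74 -0.78 0 0 0 0 0" --pt "0 0 0 0 0 0 0"

```text
t: 2.1
ee_pos: [0.6146, 0.0618, 0.4016]
orientation: [-180.0, -0.2, -176.9]
ft_force: [-0.6, 0.4, -0.0]
width: 0.001
grasp_force: 0.0
```

```bash
python3 - <<'E'
from h import *
from rig import ctrl
s=ctrl.observe();print(s["t"],s["ee_pos"],s["orientation"],s["width"],s["ft_force"]);to(s,[.614,.055,.242],183.3)
E
```

```text
2.1 [0.61462383 0.06180445 0.40162145] [-179.96692358   -0.20353689 -176.85612247] 0.0006126756522817066 [-0.55846249  0.43888612 -0.03330805]
wz shares -0.02 tool shift shares [ 0.02 -0.14  3.19]
```

Descend behind the tote, then push along tool −y.

Emit:
step_arm --pt "0 0 0.8 0 0 0 0" --pt "0 0 0.8 0 0 0 0" --pt "0 0 0.8 0 0 0 0" --pt "0 0 0.78 0 0 0 0" --pt "0 0 0 0 0 0 0" --pt "0 -0.3 0 0 0 0 0" --pt "0 -0.3 0 0 0 0 0" --pt "0 0 0 0 0 0 0"

```text
t: 3.1
ee_pos: [0.6153, 0.0331, 0.248]
orientation: [-180.0, 0.2, -176.7]
ft_force: [-0.4, 0.2, 0.0]
width: 0.0
grasp_force: 0.0
```

Emit:
step_arm --pt "0 -0.2 0 0 0 0 0" --pt "0 -0.2 0 0 0 0 0" --pt "0 -0.2 0 0 0 0 0" --pt "0 -0.2 0 0 0 0 0" --pt "0 -0.2 0 0 0 0 0" --pt "0 -0.2 0 0 0 0 0" --pt "0 -0.2 0 0 0 0 0" --pt "0 -0.2 0 0 0 0 0"

```text
t: 4.1
ee_pos: [0.6191, -0.0456, 0.2456]
orientation: [-180.0, -0.0, -176.6]
ft_force: [0.6, 2.2, 0.7]
width: 0.003
grasp_force: 0.8
```

Emit:
step_arm --pt "0 -0.15 0 0 0 0 0" --pt "0 -0.12 0 0 0 0 0" --pt "0 -0.1 0 0 0 0 0" --pt "0 -0.08 0 0 0 0 0" --pt "0 -0.06 0 0 0 0 0" --pt "0 -0.04 0 0 0 0 0" --pt "0 0 0 0 0 0 0"

```text
t: 4.97
ee_pos: [0.6206, -0.0727, 0.2456]
orientation: [-180.0, -0.0, -176.6]
ft_force: [0.2, -0.7, 0.6]
width: -0.001
grasp_force: 0.0
```

```bash
python3 - <<'E'
from h import *
from rig import ctrl
s=ctrl.observe();print(s["t"],s["ee_pos"],s["ft_force"])
g=ctrl.get_image("top");pickle.dump(g,open("t1.pkl","wb"));cv2.imwrite("pics/push.png",cv2.resize(g["img"][100:230,300:470],None,fx=4,fy=4,interpolation=3)[:,:,::-1])
E
```

```text
4.975 [ 0.62059047 -0.07265662  0.24561824] [ 0.15418099 -0.65690214  0.57185055]
```

View pics/push.png

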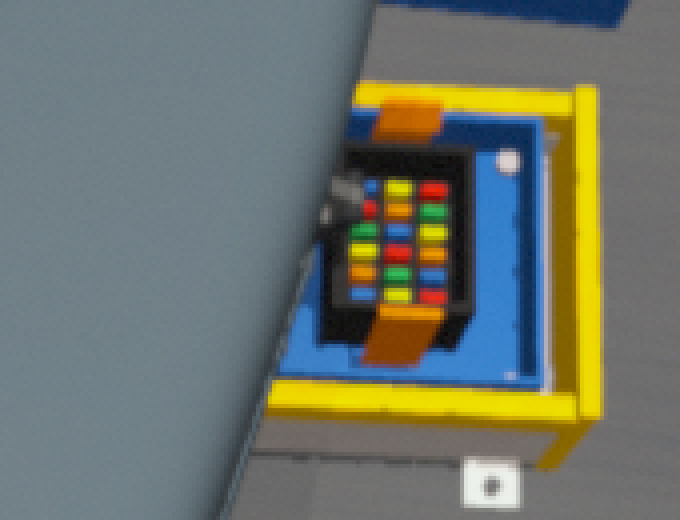

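The tote's front edge is at crop x=545 and the stop's top inner edge at 573, so a gap of about 10 mm remains. I'll keep pushing gently.

Emit:
step_arm --pt "0 -0.07 0 0 0 0 0" --pt "0 -0.07 0 0 0 0 0" --pt "0 -0.07 0 0 0 0 0" --pt "0 0 0 0 0 0 0"

```text
t: 5.52
ee_pos: [0.6214, -0.0835, 0.2457]
orientation: [-180.0, 0.0, -176.6]
ft_force: [0.5, -0.4, 0.2]
width: 0.0
grasp_force: 0.0
```

Emit:
step_arm --pt "0 -0.04 0 0 0 0 0" --pt "0 -0.04 0 0 0 0 0" --pt "0 0 0 0 0 0 0"

```text
t: 5.9
ee_pos: [0.6217, -0.0871, 0.2457]
orientation: [-180.0, 0.0, -176.6]
ft_force: [0.1, -0.1, -0.2]
width: -0.003
grasp_force: 0.0
```

Emit:
step_arm --pt "0 -0.04 0 0 0 0 0" --pt "0 -0.04 0 0 0 0 0" --pt "0 -0.04 0 0 0 0 0" --pt "0 0 0 0 0 0 0"

```text
t: 6.4
ee_pos: [0.6218, -0.0905, 0.2458]
orientation: [179.6, 0.0, -176.5]
ft_force: [0.1, 8.0, 1.4]
width: -0.001
grasp_force: 4.3
```

```bash
python3 - <<'E'
from h import *
from rig import ctrl
g=ctrl.get_image("top");h=pickle.load(open("t1.pkl","rb"))
for k in(h,g):
    b=big(mask(k,(100,120,50),(125,255,255),(370,125,452,205)));w=plane(k,b,.092);e=w[(w[:,0]>.58)&(w[:,0]<.68)&(w[:,1]<-.2)];print(b.max(0),np.polyval(np.polyfit(e[:,0],e[:,1],1),.625))
s=ctrl.get_image("scene");pickle.dump(s,open("s1.pkl","wb"));cv2.imwrite("pics/push2.png",cv2.resize(s["img"][200:380,110:340],None,fx=3,fy=3,interpolation=3)[:,:,::-1])
E
```

```text
[435 196] -0.2214045883179505
[443 196] -0.23346314026645018
```

View pics/push2.png

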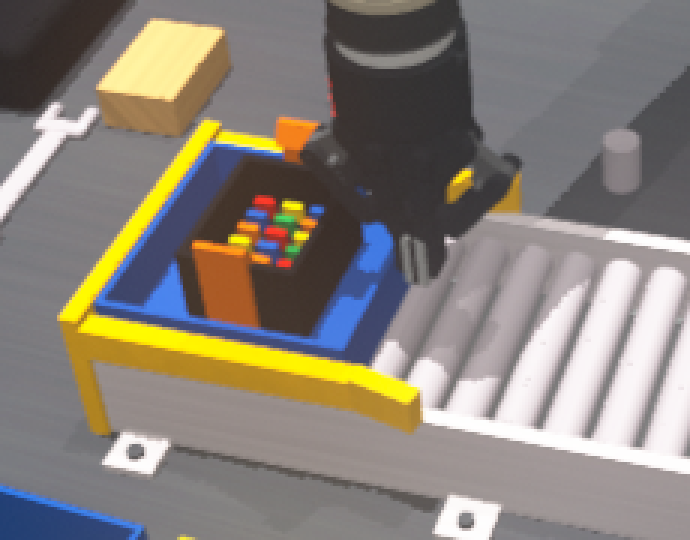

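The tote is against the stop: the push met 8 N and the front edge moved to −0.233. I'll retreat, go up, and look with the wrist camera.

Emit:
step_arm --pt "0 0.2 0 0 0 0 0" --pt "0 0.4 0 0 0 0 0" --pt "0 0 -0.8 0 0 0 1" --pt "0 0 -0.8 0 0 0 1" --pt "0 0 -0.8 0 0 0 1" --pt "0 -0.6 -0.6 0 0 0 1" --pt "0 -0.6 0 0 0 0 1" --pt "0 0 0 0 0 0 1"

```text
t: 7.5
ee_pos: [0.6238, -0.124, 0.3961]
orientation: [-179.9, 0.0, -176.7]
ft_force: [0.8, 0.4, -0.5]
width: 0.999
grasp_force: 0.0
```

```bash
python3 - <<'E'
from h import *
from rig import ctrl
s=ctrl.observe();g=ctrl.get_image("wrist");pickle.dump((s,g),open("w1.pkl","wb"));print(s["ee_pos"],s["orientation"],g["hand_eye"],g["fovy"],cam(g,s)[1]);cv2.imwrite("pics/w1.png",g["img"][:,:,::-1])
t=ctrl.get_image("top");pickle.dump(t,open("t2.pkl","wb"))
r=big(mask(t,(0,150,80),(8,255,255),(370,230,450,310)));print("cover",rect(plane(t,r,.018)))
to(s,[.4247,-.2094,.34],211.45)
E
```

```text
[ 0.62384317 -0.12399278  0.39608888] [-1.79925927e+02  4.76657148e-02 -1.76724009e+02] [[ 9.09581943e-04 -9.45949620e-01 -3.24312332e-01  8.27102107e-02]
 [ 9.99999464e-01  6.99811449e-04  7.63446394e-04  1.23960721e-04]
 [-4.95224343e-04 -3.24312853e-01  9.45949749e-01  3.09337526e-02]
 [ 0.00000000e+00  0.00000000e+00  0.00000000e+00  1.00000000e+00]] 63.292069526423916 [ 0.54128905 -0.128634    0.3650862 ]
cover (array([ 424.7, -209.4]), array([103.8,  73.3]), 31.45)
wz shares -4.1 tool shift shares [4.29 0.62 1.12]
```

View pics/w1.png

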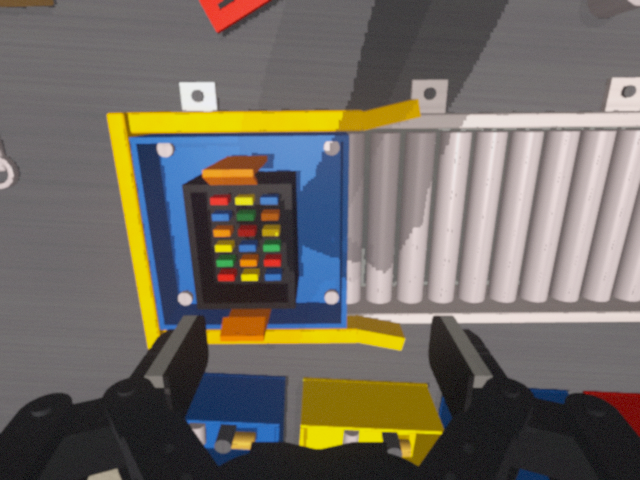

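The wrist picture shows the tote flush with the yellow stop at left (about x 133–140). The box rim spans about (185–298, 175–305), and the red cover is at the top (235,10). I'll move over to the cover.

Emit:
step_arm --pt "0 0 0 0 0 -0.82 1" --pt "0 0 0 0 0 -0.82 1" --pt "0 0 0 0 0 -0.82 1" --pt "0 0 0 0 0 -0.82 1" --pt "0 0 0 0 0 -0.82 1" --pt "0.85 0.12 0 0 0 0 1" --pt "0.85 0.12 0 0 0 0 1" --pt "0.85 0.12 0 0 0 0 1"

```text
t: 8.6
ee_pos: [0.5046, -0.1732, 0.395]
orientation: [179.9, -0.0, -148.3]
ft_force: [0.8, 0.1, 0.5]
width: 1.002
grasp_force: 0.0
```

Emit:
step_arm --pt "0.85 0.12 0 0 0 0 1" --pt "0.85 0.12 0.5 0 0 0 1" --pt "0 0 0 0 0 0 1"

```text
t: 8.98
ee_pos: [0.424, -0.2073, 0.3665]
orientation: [179.5, -0.2, -148.5]
ft_force: [0.8, 0.3, -0.5]
width: 0.999
grasp_force: 0.0
```

```bash
python3 - <<'E'
from h import *
from rig import ctrl
s,g=pickle.load(open("w1.pkl","rb"))
h=cv2.cvtColor(g["img"],cv2.COLOR_RGB2HSV)[:,:,2];roi=(h[165:320,170:315]<60).astype(np.uint8)
b=big(roi)+[170,165];print(cv2.boundingRect(b))
w=plane(g,b,.112,s);print("box rim",rect(w))
u=np.array([np.cos(np.radians(3.3)),np.sin(np.radians(3.3))]);v=np.array([-u[1],u[0]])
print("x ext",np.percentile(w@u,[0,2,98,100]),"y ext",np.percentile(w@v,[0,2,98,100]))
t=big(mask(g,(100,120,40),(125,255,255),(120,120,360,335)));W=plane(g,t,.092,s);print("tote",rect(W))
s=ctrl.observe();g=ctrl.get_image("wrist");pickle.dump((s,g),open("w2.pkl","wb"));print(s["ee_pos"],s["orientation"],s["ft_force"])
r=big(mask(g,(0,150,80),(8,255,255)));print(cv2.boundingRect(r),rect(plane(g,r,.018,s)))
cv2.imwrite("pics/w2.png",g["img"][:,:,::-1])
E
```

```text
(190, 192, 103, 117)
box rim (array([ 641.5, -176.5]), array([86.2, 68.7]), 3.35)
x ext [0.58718117 0.5871867  0.67338299 0.67339029] y ext [-0.24749932 -0.24731533 -0.18017993 -0.17875524]
tote (array([ 638.2, -176.6]), array([151.3, 149.3]), 4.11)
[ 0.42402032 -0.20725984  0.36646688] [ 179.52880923   -0.22507272 -148.4933542 ] [ 0.84800173  0.31706575 -0.53485089]
(266, 151, 90, 121) (array([ 428., -209.]), array([104.4,  73. ]), 31.46)
```

View pics/w2.png

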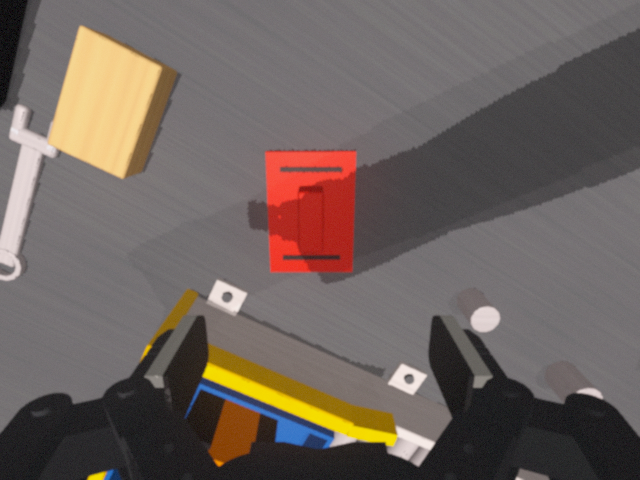

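The cover is centred at about (311,211), square to the tool, and its rib runs along image y (tool x), so the fingers close across it. The wrist and top views agree to about 3 mm. I'll descend to grasp it.

Emit:
step_arm --pt "-0.02 -0.05 0.7 0 0 0 1" --pt "0 0 0.7 0 0 0 1" --pt "0 0 0.7 0 0 0 1" --pt "0 0 0.5 0 0 0 1" --pt "0 0 0.4 0 0 0 1" --pt "0 0 0.2 0 0 0 1" --pt "0 0 0 0 0 0 1"

```text
t: 9.9
ee_pos: [0.4299, -0.2097, 0.2108]
orientation: [180.0, 0.0, -148.3]
ft_force: [-0.2, 0.6, -0.6]
width: 0.998
grasp_force: 0.0
```

```bash
python3 - <<'E'
from h import *
from rig import ctrl
s=ctrl.observe();print(s["ee_pos"],s["orientation"],s["ft_force"])
g=ctrl.get_image("wrist");cv2.imwrite("pics/w3.png",g["img"][:,:,::-1])
m=mask(g,(0,150,80),(8,255,255));r=big(m);print(cv2.boundingRect(r));w=plane(g,r,.020,s);print(rect(w))
A=Ro.from_euler("xyz",s["orientation"],degrees=True).as_matrix();t=(np.c_[w,np.full(len(w),.02)]-s["ee_pos"])@A;print("tool x,y extents",np.percentile(t[:,0],[1,99]),np.percentile(t[:,1],[1,99]))
to(s,[.4263,-.2092,.194],211.45)
E
```

```text
[ 0.42991135 -0.20973775  0.21078605] [ 1.79988000e+02  7.89190896e-03 -1.48321588e+02] [-0.2480914   0.59152751 -0.64314798]
(237, 178, 173, 210)
(array([ 427.1, -209.3]), array([104.6,  72.4]), 31.73)
tool x,y extents [-0.05015093  0.05452315] [-0.03422925  0.03780483]
wz shares 0.03 tool shift shares [0.06 0.05 0.34]
```

View pics/w3.png

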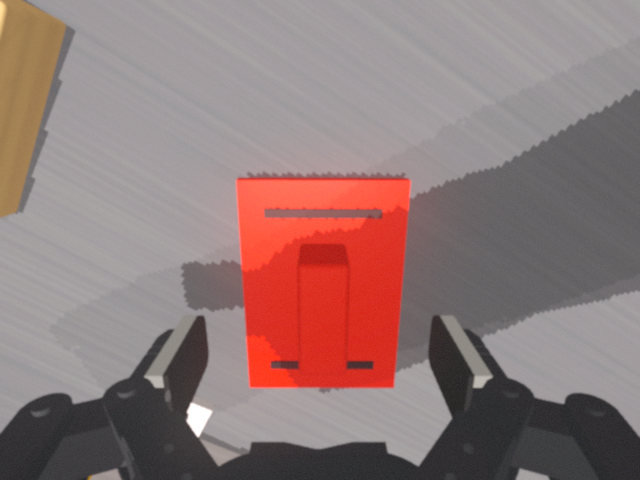

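The rib is at about (323,310), centred between the fingers at (190,365) and (455,365) with a 2 mm offset to correct. I'll nudge, lower and close.

Emit:
step_arm --pt "0.045 0.036 0.2 0 0 0 1" --pt "0 0 0.12 0 0 0 1" --pt "0 0 0 0 0 0 1" --pt "0 0 0 0 0 0 0" --pt "0 0 0 0 0 0 0" --pt "0 0 0 0 0 0 0" --pt "0 0 0 0 0 0 0" --pt "0 0 0 0 0 0 0"

```text
t: 10.95
ee_pos: [0.4265, -0.21, 0.1951]
orientation: [-180.0, 0.0, -148.4]
ft_force: [0.1, 0.3, 1.5]
width: 0.223
grasp_force: 61.0
```

Emit:
step_arm --pt "0 0 -0.4 0 0 0 0" --pt "0 0 -0.9 0 0 0 0" --pt "0 0 -0.9 0 0 0 0" --pt "0 0 -0.9 0 0 0 0" --pt "0 0 -0.9 0 0 0 0" --pt "0 0 0 0 0 0.82 0" --pt "0 0 0 0 0 0.82 0" --pt "0 0 0 0 0 0.82 0"

```text
t: 11.95
ee_pos: [0.4263, -0.2098, 0.3943]
orientation: [180.0, -0.0, -165.5]
ft_force: [-0.4, 0.5, -1.8]
width: 0.221
grasp_force: 60.5
```

Emit:
step_arm --pt "0 0 0 0 0 0.82 0" --pt "0 0 0 0 0 0.79 0" --pt "0 0 0 0 0 0 0"

```text
t: 12.32
ee_pos: [0.4262, -0.2098, 0.3941]
orientation: [180.0, -0.1, -176.3]
ft_force: [-0.4, -0.4, -1.2]
width: 0.222
grasp_force: 60.5
```

```bash
python3 - <<'E'
from h import *
from rig import ctrl
s=ctrl.observe();print(s["t"],s["ee_pos"],s["orientation"],s["ft_force"],s["width"]);to(s,[.638,-.176,.37],183.6)
E
```

```text
12.325 [ 0.42624831 -0.20980943  0.39414087] [ 1.79958582e+02 -5.29854707e-02 -1.76315227e+02] [-0.35759175 -0.38585502 -1.16955943] 0.22209008634694855
wz shares 0.01 tool shift shares [-4.27  0.41  0.48]
```

Emit:
step_arm --pt "-0.7 0.07 0 0 0 0 0" --pt "-0.7 0.07 0 0 0 0 0" --pt "-0.7 0.07 0 0 0 0 0" --pt "-0.7 0.07 0 0 0 0 0" --pt "-0.7 0.07 0 0 0 0 0" --pt "-0.7 0.07 0 0 0 0 0" --pt "0 0 0 0 0 0 0" --pt "0 0 0 0 0 0 0"

```text
t: 13.32
ee_pos: [0.6343, -0.1757, 0.3941]
orientation: [180.0, -0.1, -176.3]
ft_force: [-0.2, -0.6, -0.9]
width: 0.222
grasp_force: 60.5
```

```bash
cat > meas.py <<'E'
from h import *
from rig import ctrl
import sys
s=ctrl.observe();g=ctrl.get_image("wrist");pickle.dump((s,g),open(sys.argv[1]+".pkl","wb"));cv2.imwrite(f"pics/{sys.argv[1]}.png",g["img"][:,:,::-1])
print(s["t"],s["ee_pos"],s["orientation"],s["ft_force"])
zt=s["ee_pos"][2]-.195+.020
r=big(mask(g,(0,150,80),(6,255,255),(150,60,500,420)));print("cover px",cv2.boundingRect(r),rect(plane(g,r,zt,s)))
t=big(mask(g,(100,120,40),(125,255,255),(60,20,580,335)));print("tote px",cv2.boundingRect(t),rect(plane(g,t,.092,s)))
E
python3 meas.py w4
```

```text
13.325 [ 0.63431016 -0.17567112  0.39407639] [ 1.79979459e+02 -1.02095288e-01 -1.76326721e+02] [-0.18172608 -0.58321027 -0.86796835]
cover px (224, 187, 189, 230) (array([ 633.6, -175.4]), array([107.1,  71.6]), 3.59)
tote px (205, 125, 221, 197) (array([ 638.1, -176.5]), array([149.3, 149.4]), 3.72)
```

View pics/w4.png

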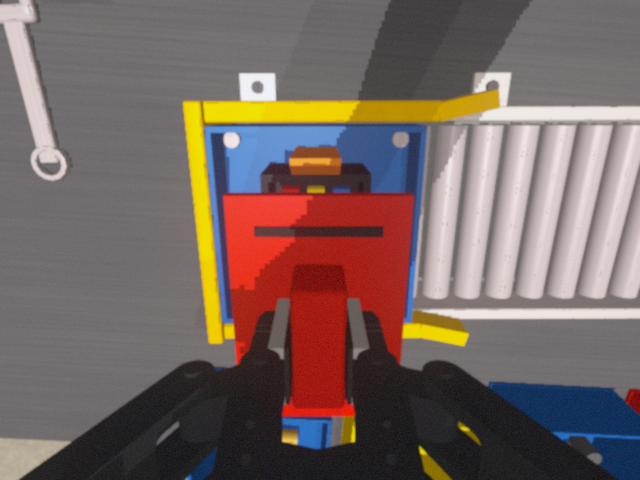

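The cover hangs straight in the grip, with its near flange edge at v≈194. The box's near rim is at (261–371,165), and the tote is still at home at (0.638,−0.1765), yaw 3.7°. I'll correct by 3 mm and descend to just above the catches.

Emit:
step_arm --pt "-0.06 -0.03 0.3 0 0 0 0" --pt "0 0 0.4 0 0 0 0" --pt "0 0 0.35 0 0 0 0" --pt "0 0 0.2 0 0 0 0" --pt "0 0 0 0 0 0 0" --pt "0 0 0 0 0 0 0"

```text
t: 14.12
ee_pos: [0.6377, -0.1771, 0.3331]
orientation: [-180.0, 0.1, -176.4]
ft_force: [-0.3, 0.7, -1.2]
width: 0.221
grasp_force: 60.5
```

```bash
sed -i 's/(60,20,580,335)/(40,10,600,330)/' meas.py; python3 meas.py w5; python3 - <<'E'
from h import *
s,g=pickle.load(open("w5.pkl","rb"))
cv2.imwrite("pics/w5c.png",cv2.resize(g["img"][60:340,130:500],None,fx=2,fy=2,interpolation=3)[:,:,::-1])
E
```

```text
14.125 [ 0.63769801 -0.17709119  0.3331075 ] [-1.79964124e+02  7.25729733e-02 -1.76383609e+02] [-0.31559944  0.7406347  -1.20934725]
cover px (225, 192, 187, 225) (array([ 638.6, -176.9]), array([105.4,  71.5]), 3.67)
tote px (175, 121, 287, 209) (array([ 624.8, -177.4]), array([123.5, 149.6]), 3.92)
```

View pics/w5c.png

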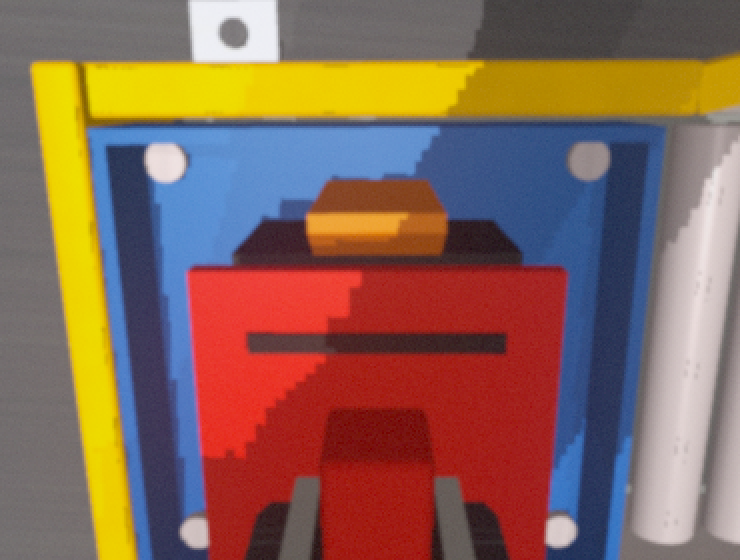

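The cover is centred over the box to within about 0.5 mm in x and y. A thin gap shows between the tote and the stop at crop x≈80–90, so I'll measure it.

```bash
python3 - <<'E'
from h import *
for n,rows in(("w1",(160,200,280)),("w4",(140,160,180,250)),("w5",(130,150,170,220,260))):
    s,g=pickle.load(open(n+".pkl","rb"));y=mask(g,(20,120,60),(35,255,255));b=mask(g,(100,100,30),(125,255,255))
    for v in rows:
        ub=np.where(b[v,:320])[0];ub=ub[ub>90].min() if n!="w1" else ub.min();yy=np.where(y[v,:ub+2])[0].max()
        p=plane(g,[[ub-.5,v]],.092,s)[0];q=plane(g,[[yy+.5,v]],.095,s)[0];print(n,v,yy,ub,np.round((p-q)*1000,1))
        if n=="w5":print(g["img"][v,yy-3:ub+3].tolist())
E
```

```text
w1 160 131 133 [ 0.4 -0.7]
w1 200 137 140 [0.7 0.1]
w1 280 150 153 [1.4 0.2]
w4 140 203 206 [0.2 0.5]
w4 160 205 208 [0.4 0.5]
w4 180 207 210 [0.5 0.6]
w4 250 213 216 [1.1 0.7]
w5 130 172 175 [ 0.2 -0. ]
[[236, 206, 0], [234, 195, 0], [223, 178, 0], [199, 155, 0], [158, 121, 55], [111, 106, 125], [79, 116, 178], [75, 131, 201], [75, 137, 207]]
w5 150 174 177 [ 0.3 -0. ]
[[238, 214, 0], [238, 205, 0], [231, 190, 0], [212, 168, 0], [180, 139, 64], [132, 120, 134], [98, 129, 183], [83, 136, 203], [79, 136, 206]]
w5 170 177 180 [0.5 0. ]
[[230, 197, 0], [220, 177, 0], [208, 164, 0], [188, 146, 37], [152, 128, 111], [112, 126, 171], [84, 132, 199], [78, 133, 204], [79, 134, 206]]
w5 220 183 186 [0.9 0.1]
[[238, 207, 0], [235, 194, 0], [220, 177, 0], [193, 150, 38], [151, 124, 109], [112, 124, 170], [87, 130, 195], [75, 127, 199], [81, 132, 202]]
w5 260 188 191 [1.2 0.2]
[[237, 204, 0], [233, 191, 0], [221, 177, 0], [187, 144, 43], [144, 122, 113], [103, 118, 168], [85, 126, 194], [78, 126, 199], [75, 124, 197]]
```

No real gap, under 1 mm, so the tote is home. I'll press down in small steps.

Emit:
step_arm --pt "0 0 0.2 0 0 0 0" --pt "0 0 0.2 0 0 0 0" --pt "0 0 0.06 0 0 0 0" --pt "0 0 0 0 0 0 0"

```text
t: 14.68
ee_pos: [0.6376, -0.1768, 0.3091]
orientation: [180.0, -0.0, -176.4]
ft_force: [-0.1, 0.1, -0.0]
width: 0.227
grasp_force: 60.8
```

Emit:
step_arm --pt "0 -0.005 0.06 0 0 0 0" --pt "0 0 0.06 0 0 0 0" --pt "0 0 0 0 0 0 0"

```text
t: 15.05
ee_pos: [0.6382, -0.1774, 0.3057]
orientation: [-179.9, 0.2, -176.4]
ft_force: [-0.7, -0.4, 4.8]
width: 0.22
grasp_force: 61.7
```

Emit:
step_arm --pt "0 0 0.06 0 0 0 0" --pt "0 0 0.06 0 0 0 0" --pt "0 0 0 0 0 0 0"

```text
t: 15.42
ee_pos: [0.6379, -0.1776, 0.2989]
orientation: [-179.9, 0.1, -176.4]
ft_force: [-1.1, -0.5, 3.0]
width: 0.22
grasp_force: 61.0
```

Emit:
step_arm --pt "0 0 0.05 0 0 0 0" --pt "0 0 0 0 0 0 0"

```text
t: 15.68
ee_pos: [0.6375, -0.1771, 0.2932]
orientation: [179.9, -0.1, -176.4]
ft_force: [-1.0, -0.2, -1.1]
width: 0.225
grasp_force: 60.6
```

Emit:
step_arm --pt "0 0 0.05 0 0 0 0" --pt "0 0 0 0 0 0 0"

```text
t: 15.92
ee_pos: [0.6373, -0.1771, 0.2931]
orientation: [180.0, -0.0, -176.4]
ft_force: [-2.3, 0.9, 5.9]
width: 0.222
grasp_force: 61.3
```

Emit:
step_arm --pt "0 0 0.04 0 0 0 0" --pt "0 0 0 0 0 0 0"

```text
t: 16.18
ee_pos: [0.6372, -0.1769, 0.2931]
orientation: [-180.0, 0.0, -176.4]
ft_force: [-5.9, 1.7, 11.2]
width: 0.223
grasp_force: 62.1
```

The cover is seated at TCP z 0.293, as expected. The force dropped there and is now building on the hard seat. I'll press firmer and relieve a little of the sideways load.

Emit:
step_arm --pt "0.02 0 0.05 0 0 0 0" --pt "0.01 0 0.05 0 0 0 0" --pt "0 0 0 0 0 0 0" --pt "0 0 0 0 0 0 0"

```text
t: 16.68
ee_pos: [0.6363, -0.1768, 0.293]
orientation: [-179.9, 0.4, -176.4]
ft_force: [-7.1, 3.0, 22.6]
width: 0.221
grasp_force: 63.9
```

```bash
python3 meas.py w6; python3 - <<'E'
from h import *
from rig import ctrl
a=ctrl.get_image("top")["img"][110:215,340:460];b=ctrl.get_image("scene")["img"][225:345,130:260];c=pickle.load(open("w6.pkl","rb"))[1]["img"][60:240,130:500]
r=lambda i:cv2.resize(i,(390,290),interpolation=3)
cv2.imwrite("pics/fin.png",np.vstack([np.hstack([r(a),r(b)]),cv2.resize(c,(780,290))])[:,:,::-1])
E
```

```text
16.675 [ 0.6362533  -0.17678367  0.29300279] [-179.88997484    0.36598505 -176.35234075] [-7.07904136  2.99494862 22.61756261]
cover px (225, 191, 188, 224) (array([ 637.5, -176.8]), array([105. ,  70.7]), 3.51)
tote px (141, 125, 355, 205) (array([ 611.9, -178.4]), array([ 98.4, 149.5]), 3.86)
```

View pics/fin.png

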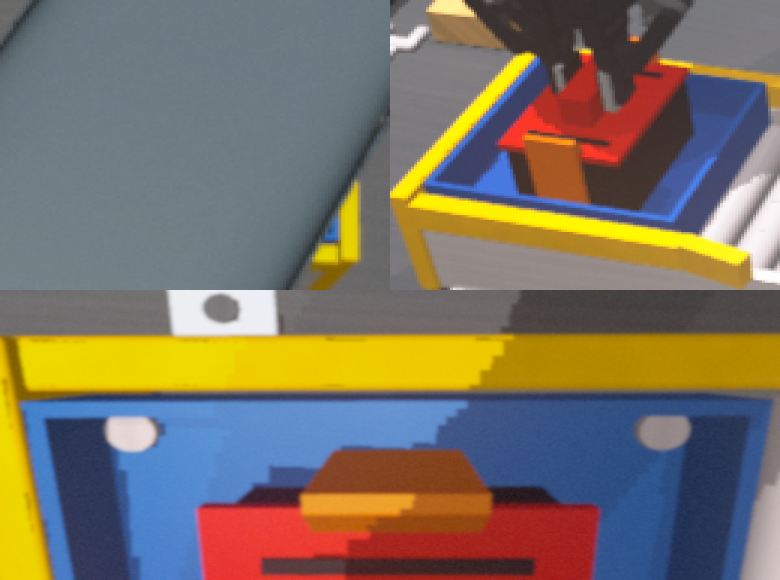

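In the wrist view the near catch laps over the red flange (bottom crop at about (395,510)). In the scene crop the far catch stands over the front edge at about (560,150), the flange lies flat on the box, and the tote is flush with the stop. I'll add a little more push and check that it holds.

Emit:
step_arm --pt "0.02 0 0.05 0 0 0 0" --pt "0 0 0.03 0 0 0 0" --pt "0 0 0 0 0 0 0" --pt "0 0 0 0 0 0 0" --pt "0 0 0 0 0 0 0" --pt "0 0 0 0 0 0 0" --pt "0 0 0 0 0 0 0"

```text
t: 17.7
ee_pos: [0.6356, -0.1766, 0.293]
orientation: [-179.8, 0.6, -176.3]
ft_force: [-9.4, 5.4, 32.8]
width: 0.218
grasp_force: 65.2
```

```bash
python3 - <<'E'
from h import *
from rig import ctrl
s=ctrl.observe();print(s["t"],s["ee_pos"],s["ft_force"],s["width"])
g=ctrl.get_image("wrist");y=mask(g,(20,120,60),(35,255,255));b=mask(g,(100,100,30),(125,255,255))
for v in(135,160,190):
    ub=np.where(b[v,100:320])[0].min()+100;yy=np.where(y[v,:ub+2])[0].max();print(yy,ub,(plane(g,[[ub-.5,v]],.092,s)-plane(g,[[yy+.5,v]],.095,s))*1000)
s=ctrl.observe();print(s["t"],s["ft_force"])
E
```

```text
17.7 [ 0.63557405 -0.17662638  0.29296131] [-9.44813663  5.4308019  32.82972314] 0.21802909309561017
138 141 [[ 0.2715408  -0.48933531]]
142 145 [[ 0.45466743 -0.45744012]]
146 149 [[ 0.68535443 -0.42358274]]
17.75 [-9.5448034   5.20754285 32.5665224 ]
```

The push is steady at 33 N, the tote is home with no gap, and the grip holds. Handing in.

```bash
python3 -c "
from rig import ctrl
print(ctrl.close_job())"
```

```text
the job is handed in; nothing more can be done
None
```

I handed the job in at about 18 s: the tote is home against the end stop, the red cover is seated with both catches over its edge, and the arm still grips it, pressing down at about 33 N.

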